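# Slide the drip tray home under the tap station

## Robot

A 6-joint arm with a two-finger parallel gripper is mounted at the origin on a cart in front of the work surface, level with it; the furniture and walls round the work are solid. World frame = base frame: x ahead of the robot, y to its left, z up, the work surface at z = 0. Lengths are in m, angles in rad, forces in N, time in s.
With the tool pointing down it reaches from about 0.325 to 0.925 m from the base axis. Payload 3.1 kg.
Tool frame: the origin (TCP) lies at the very end of the fingers, on their centre line; the grasp point (between the pads) lies 19 mm behind it; z points along the fingers, y is the line along which they close (so a half turn about z gives the same grasp; the last joint's range is limited). The gripper opens to 85 mm and grips with 20 to 120 N. Pads are 22 mm wide; open, the fingers measure 114 mm over their backs; the gripper's body (76 mm by 85 mm) begins 54 mm behind the grasp point. The pads swing forward as they close: fully open they stand 13 mm farther back than shut.
Start: joints at [1.213, 0.217, 1.613, -0, 1.311, -0.112], TCP at [0.152, 0.606, 0.231] pointing down, gripper open.
Joint ranges: [-2.75, 2.75], [-0.78, 2.1], [0.31, 2.55], [-1.13, 4.27], [0.13, 2.63], [-2.58, 2.58]. Speed limits (rad/s): [2.79, 2.79, 3.14, 3.14, 3.14, 3.14].

## Interface

Orientations are given as a unit quaternion [x, y, z, w].
In Python, from cell import * gives the robot as it stands. The module is installed in compiled form; this text tells all that it offers. Calls block until the motion is done:
- goto(position, orientation): joint-space move of the TCP to a pose.
- move_linear(position, ori=None, max_speed=0.15): straight line of the TCP; ori=None keeps the orientation; max_speed is the mean speed in m/s.
- move_j(angles): joint-space move.
- move_gripper(opening, grasp_force=None): finger opening in m; grasp_force is the grip in N (None keeps the last); returns when the fingers have stopped.
- dwell(seconds).
- inverse_kinematics(position, orientation): joint angles nearest the present ones, or None.
- get_obs(): the state.
- grab_frame(name): name is "scene" or "side" or "wrist"; returns a dict with "frame" (384x512x3 uint8, blue, green, red), "depth" (384x512 float32, m along the optical axis (not along the pixel's ray), 0 where there is no reading), "intrinsics" (3x3 intrinsics, pixels), "rvec" (rotation vector, rad) and "tvec" (3), from world to camera coordinates, as OpenCV has them. Camera axes: x right, y down, z forward; pixel columns grow to the right and rows downward; lengths in m; the calibration is good to about 2 mm. A picture is of the moment at which its call begins.
A pose or a line that the arm cannot do raises PlanningError and nothing moves.
- hand_in(): hands the job in; it is judged then, once.
The state is a dict: "time_s": time; "qpos": joint angles; "qd": joint speeds; "tau": joint torques, N m; "tcp_pos": TCP position; "orientation": TCP orientation; "wrist_force": force on the tool from outside, world axes, zero at the start; "torque": the same for the moment, N m; "gripper_width": finger opening in m; "finger_force": force on a finger pad.
Only numpy, scipy, OpenCV 4.12 (cv2) and the standard library are available. Lean on these libraries where they do the work, as an engineer would, in place of code of your own. Each camera call takes 0.05 s, during which the arm holds its last target. There are 200 camera calls.

## Task

Put the loose drip tray back under the wine tap station: take it by its upright handle, bring it to the station's open end and slide it in nose first, flat on the table, until it is fully home against its stop with its front panel flush with the open end. The guide rails are hidden under the deck and do not sit on the station's centreline, so go in along the near side, feel for the rail on the far side and let it line the tray up; be gentle, never pushing the tray against the station with more than about 25 N. Leave the tumbler on the deck and the other loose things on the table where they are.

Things in the scene. Friction and masses are not known exactly. Their poses are not given: they have to be found in the camera images.
- drip_tray: Loose open steel drip tray, about 0.25 kg, with an upright dark wooden fin as handle. Origin: centre of the pan's underside. The pan is 80 mm wide (its x), 104 mm long (its y, from nose at y = -52 to the front panel's face at y = +52) and 18 mm high, the front panel 24 mm high. It goes into the station nose first, moving along its own -y.
- tray_handle (a point): Grip point on the tray's handle, 73 mm from the tray's origin along its +y and 43 mm above its underside. The fin is 10 mm thick (tray's x: pinch it across this), 42 mm long (tray's y, 52 to 94 mm from the origin) and its top is 58 mm above the underside.
- tap_station: Fixed tap station: steel grille deck on two wooden side walls, 160 mm wide (its x), 150 long (its y), deck top 34 mm up, a 0.27 m high tap column 60 mm from the origin towards its closed -y end. Origin: centre of its footprint on the table. Its +y end opens into the bay under the deck. The bay has no floor: the tray slides in on the table, along the station's -y. +x is the side far from the robot.
- station_mouth (a point): Middle of the open end (mouth) at table height, 75 mm from the station's origin along its +y; axes as the station's. The mouth is 142 mm wide between the side walls (x = -71 to +71 mm) and 28 mm high. A tray entered with its centre at x = -25 mm clears the side walls and every rail end until its nose is 45 mm inside the mouth; moved from there towards +x it meets the far (+x) rail.
- bay_centre (a point): Point on the station's centreline, 19 mm from its origin along +y; it does NOT show the rails. Two hidden stiff blunt-ended rails, 83.5 mm apart inside (tray 80), are clamped together, unmeasured, 5 to 20 mm off the centreline: the far (+x) rail's inner face lies somewhere between x = +21 and +62 mm. It starts 8 mm inside the mouth and runs straight to the stop; the -x rail starts 45 mm inside.
- bay_stop (a point): Middle of the rigid end stop's face, at table height, 29 mm from the station's origin along its -y (104 mm inside the mouth). A tray that is fully home touches it with its nose: the tray's origin is then at +23 mm along the station's y and its front panel is flush with the mouth.
- tumbler: Clear glass tumbler, 80 mm across and 90 mm high, standing on the deck under the tap, near the middle of the deck. Origin: centre of its underside. Leave it alone.
- matchbox: Matchbox lying near the table's far edge, 36 x 53 x 15 mm. Origin: centre of its underside. Leave it alone.
- notebook: Closed brown notebook lying on the table, 135 x 90 x 13 mm. Origin: centre of its underside. Leave it alone.
- liqueur: Small liqueur bottle standing to the right of the station, 47 mm across and 166 mm high. Origin: centre of its underside. Leave it alone.
- green_bottle: Green wine bottle standing to the right of the station, 73 mm across and 296 mm high. Origin: centre of its underside. Leave it alone. Nearer the robot than it, at about x = 0.42, y = -0.44 m, stands the fixed, tall, green bench corker: keep the arm clear of it.
- foil_ring: Black ring-shaped foil cutter lying near the table's far edge, 47 mm across and 14 mm high. Origin: centre of its underside. Leave it alone.

How it is judged:
On the way:
1. the tray's nose is inside the station's mouth (y of drip_tray in the frame of tap_station between 0.06 and 0.117 m and height (world z) of drip_tray below 0.012 m and angle between the y axis of drip_tray and the y axis of tap_station, either way round below 0.2 rad), for 0.1 s.
At the end, for the whole second after the job is handed in: The drip tray lies flat and at rest on the table inside the station's bay, between the rails (within 26 mm of the station's centreline, turned less than 0.08 rad from it), nose against the stop to within 4 mm (y of drip_tray in the frame of tap_station between 0.018 and 0.027 m and x of drip_tray in the frame of tap_station between -0.026 and 0.026 m and angle between the y axis of drip_tray and the y axis of tap_station, either way round below 0.08 rad and angle between drip_tray's own z axis and vertical below 0.05 rad and height (world z) of drip_tray below 0.004 m and linear speed of drip_tray below 0.01 m/s); the robot touches nothing.
It fails at once if the tray is pushed against the station with more than 30 N (contact force between drip_tray and tap_station above 30 N).
It fails at once if the tumbler on the deck is shifted more than 25 mm or tipped (distance of tumbler from where it was at the start of the episode above 0.025 m or angle between tumbler's own z axis and vertical above 0.3 rad).
It fails at once if another thing on the table is shifted more than 30 mm (distance of any of matchbox, foil_ring, notebook, liqueur, green_bottle from where it was at the start of the episode above 0.03 m).
It also fails if it takes over 54 s, if anything falls off the work surface, if the arm or the gripper's body presses on something with over 40 N, if the wrist force passes 120 N, or if a joint passes its speed limit or range.

## Working session

There is one attempt and no reset: what is moved stays moved. The work goes in short steps, each a Python script; the robot and the scene stay as the last script left them, time stands still between calls to the robot, and variables do not carry over. Pictures are saved under pics/ and viewed, at most 10 in all, crops included, and the job is handed in when it is done.

```bash
mkdir -p pics
cat > h.py <<'E'
from cell import *
import numpy as np, cv2
def load(n):
    d=np.load(f'{n}.npz'); return {k:d[k] for k in d}
def save(n,tag):
    f=grab_frame(n); np.savez(f'{tag}.npz',**{k:np.asarray(f[k]) for k in f}); cv2.imwrite(f'pics/{tag}.png',f['frame']); return f
def cloud(f):
    K=f['intrinsics'];R,_=cv2.Rodrigues(np.float64(f['rvec']));t=np.ravel(f['tvec'])
    v,u=np.mgrid[0:384,0:512];z=f['depth'].astype(float)
    P=np.stack([(u-K[0,2])/K[0,0]*z,(v-K[1,2])/K[1,1]*z,z],-1)
    W=(P-t)@R; W[z==0]=np.nan
    return W
E
python3 - <<'E'
from h import *
a=save('scene','scene0')['frame'];b=save('side','side0')['frame']
o=get_obs();print(o['time_s'],o['tcp_pos'],o['orientation'],o['gripper_width'],o['wrist_force'])
E
```

```text
0.1 [0.15179121 0.60550269 0.23007262] [ 1.22589853e-01  9.92456779e-01 -1.09543973e-03 -2.64345741e-04] 0.0856053829926862 [ 0.73235726  0.27708948 -0.86956725]
```

View pics/scene0.png

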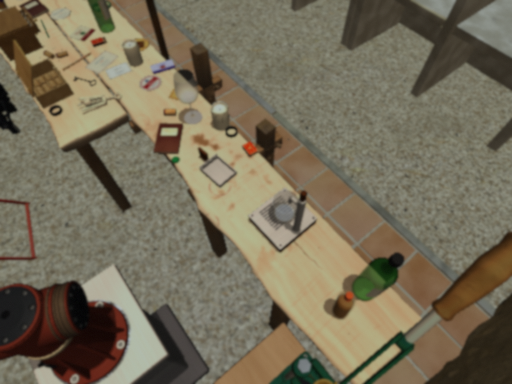

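View pics/side0.png

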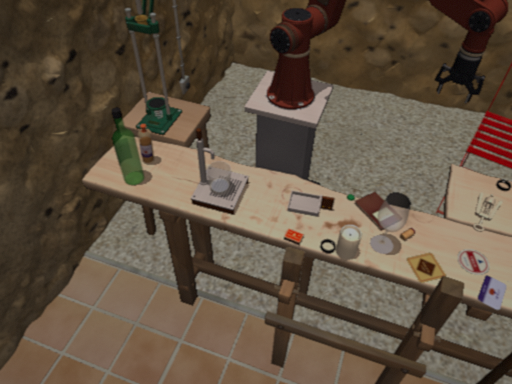

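The scene view shows the tray at about (218,171), with its dark fin at (203,154), and the station at (283,218) with the tumbler and tap. The side view shows the tray at (306,204), the fin at (328,203) and the station at (221,191). I'll measure them from depth next.

Run:
```python
from h import *
C={}
for n,tb,sb in [('scene0',(190,245,140,195),(240,325,180,255)),('side0',(280,342,185,222),(185,255,165,220))]:
    f=load(n);W=cloud(f);C[n]=W
    for nm,b in (('tray',tb),('stat',sb)):
        P=W[b[2]:b[3],b[0]:b[1]].reshape(-1,3);P=P[~np.isnan(P[:,0])]
        print(n,nm,len(P),'zhist',np.histogram(P[:,2],[-.02,-.004,.004,.01,.014,.02,.026,.031,.038,.045,.065,.1,.15,.3])[0])
        if nm=='stat': Q=P[(P[:,2]>.028)&(P[:,2]<.04)]
        else: Q=P[(P[:,2]>.008)&(P[:,2]<.03)]
        r=cv2.minAreaRect(np.float32(Q[:,:2]*1000)); print('  rect',np.round(r[0],1),np.round(r[1],1),round(r[2],1),'meanz',Q[:,2].mean())
        if nm=='stat':
            T=P[P[:,2]>.15]; print('  col',len(T),np.median(T,0) if len(T) else '')
        else:
            T=P[(P[:,2]>.04)&(P[:,2]<.07)]; print('  fin',len(T),np.round(T.mean(0),4),np.round(cv2.minAreaRect(np.float32(T[:,:2]*1000)),1) if 0 else cv2.minAreaRect(np.float32(T[:,:2]*1000)))
# crops
a=cv2.imread('pics/scene0.png')[135:265,180:335];b=cv2.imread('pics/side0.png')[155:235,180:350]
cv2.imwrite('pics/crop0.png',np.vstack([cv2.resize(a,(480,400)),cv2.resize(b,(480,200))[:200]]))
```

```text
scene0 tray 3004 zhist [  27 2287  384   47  116   57   16   10   11   43    0    0    0]
  rect [620.5 227.8] [147.  180.4] 69.1 meanz 0.017176004616235085
  fin 52 [0.5784 0.3005 0.0541] ((579.4725341796875, 300.8948059082031), (10.005311965942383, 40.75693130493164), 6.17166805267334)
scene0 stat 6356 zhist [  42 2957  172   28   40   28   58 1199   92  223  248  269  256]
  rect [640.8 -53. ] [162.5 150.9] 1.4 meanz 0.034535935889155205
  col 256 [ 0.63736497 -0.11505518  0.20251432]
side0 tray 2284 zhist [ 260 1490  119   66  102   35   15   21   16   59    0    0    0]
  rect [590.6 249.1] [ 86.4 145.3] 7.3 meanz 0.016003080966939073
  fin 70 [0.586  0.3008 0.0514] ((584.674072265625, 301.0425109863281), (14.0104341506958, 41.50814437866211), 7.207878112792969)
side0 stat 3838 zhist [ 479 1381   69   37   44   32  350  628   48  128  357  218    0]
  rect [643.4 -55. ] [164.3 151.5] 2.4 meanz 0.032297559264518
  col 0
```

View pics/crop0.png

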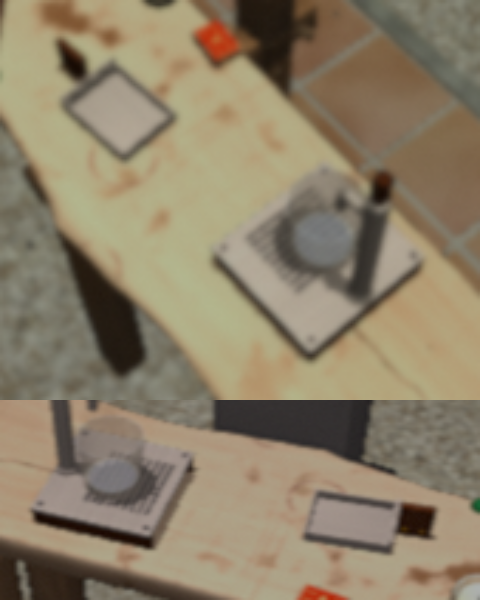

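The crop shows the tray's light pan with its fin on the +y side, pointing away from the station. The station lies nearly axis-aligned with its mouth towards the tray. I'll locate the tumbler, check IK, and take a closer look from above.

```bash
cat >> h.py <<'E'
from scipy.spatial.transform import Rotation as Ro
def quat(yaw,tilt=0.0,s=1):
    """tool y along +-(object x), tool leaning back by tilt toward object +y"""
    ex=np.array([np.cos(yaw),np.sin(yaw),0]);ey=np.array([-np.sin(yaw),np.cos(yaw),0])
    z=-np.sin(tilt)*ey-np.cos(tilt)*np.array([0,0,1]); y=s*ex; x=np.cross(y,z)
    return Ro.from_matrix(np.stack([x,y,z],1)).as_quat()
E
python3 - <<'E'
from h import *
for n,b in (('scene0',(240,325,180,255)),('side0',(185,255,165,220))):
    W=cloud(load(n));P=W[b[2]:b[3],b[0]:b[1]].reshape(-1,3);P=P[~np.isnan(P[:,0])]
    for lo,hi in ((.05,.08),(.08,.11),(.11,.13),(.15,.2),(.2,.3)):
        T=P[(P[:,2]>lo)&(P[:,2]<hi)&(P[:,1]<.03)&(P[:,1]>-.14)&(P[:,0]>.5)&(P[:,0]<.8)]
        if len(T): print(n,lo,len(T),np.round(np.percentile(T[:,:2],[2,50,98],axis=0).ravel(),3))
for t in (0,.2,.35):
  for s in (1,-1):
    for nm,p,y in (('fin',(.582,.301,.024),.118),('end',(.639,.044,.024),.033)):
        j=inverse_kinematics(np.array(p),quat(y,t,s)); print(t,s,nm,None if j is None else np.round(j,2))
E
```

```text
scene0 0.05 215 [ 0.613 -0.123  0.645 -0.055  0.683 -0.017]
scene0 0.08 214 [ 0.611 -0.123  0.64  -0.054  0.683 -0.014]
scene0 0.11 169 [ 0.609 -0.123  0.642 -0.048  0.688 -0.012]
scene0 0.15 125 [ 0.632 -0.124  0.637 -0.107  0.647 -0.072]
scene0 0.2 131 [ 0.632 -0.123  0.638 -0.117  0.649 -0.106]
side0 0.05 246 [ 0.615 -0.12   0.654 -0.06   0.687 -0.018]
side0 0.08 312 [ 0.613 -0.117  0.652 -0.06   0.69  -0.016]
side0 0.11 120 [ 0.618 -0.119  0.664 -0.049  0.692 -0.014]
0 1 fin [ 0.37  0.51  1.65 -0.    0.98  0.25]
0 1 end [-0.04  0.49  1.69 -0.    0.97 -0.07]
0 -1 fin None
0 -1 end None
0.2 1 fin [ 0.46  0.56  1.59 -0.22  1.07  0.45]
0.2 1 end [ 0.05  0.5   1.68 -0.24  0.98  0.16]
0.2 -1 fin None
0.2 -1 end None
0.35 1 fin [ 0.52  0.61  1.54 -0.35  1.16  0.57]
0.35 1 end [ 0.12  0.54  1.66 -0.41  1.02  0.32]
0.35 -1 fin [ 0.52  0.61  1.54 -0.35  1.16 -2.57]
0.35 -1 end None
```

The tumbler is at about (0.65, -0.053) with its front edge at y≈-0.012, so I'll lean the gripper back 0.2 rad for clearance. Next I'll go above the fin and refine with the wrist camera.

Run:
```python
from h import *
ty=.118
goto(np.array([.582,.301,.20]),quat(ty,.2))
o=get_obs();print(o['time_s'],o['tcp_pos'])
f=save('wrist','w1');W=cloud(f);P=W.reshape(-1,3);P=P[~np.isnan(P[:,0])]
P=P[(abs(P[:,0]-.585)<.12)&(abs(P[:,1]-.27)<.14)&(P[:,2]<.08)]
print(len(P),np.histogram(P[:,2],[-.02,-.004,.004,.01,.014,.022,.026,.038,.052,.065])[0])
for lo,hi in ((.045,.07),(.008,.03),(.014,.028)):
    T=P[(P[:,2]>lo)&(P[:,2]<hi)]
    if len(T)>5: print(lo,len(T),T[:,2].mean(),cv2.minAreaRect(np.float32(T[:,:2]*1000)))
```

```text
2.0 [0.58134927 0.30211492 0.20012449]
40124 [  396 35259   801  1017   826   231   221   307   673]
0.045 954 0.057213941342592355 ((636.7327270507812, 346.054443359375), (170.4339599609375, 38.966312408447266), 38.10404968261719)
0.008 2255 0.015417087776874453 ((620.5067138671875, 311.7743835449219), (196.17063903808594, 256.8158874511719), 15.308979988098145)
0.014 1096 0.01870213573134092 ((620.4216918945312, 300.44036865234375), (186.57640075683594, 238.8039093017578), 7.295942306518555)
```

View pics/w1.png

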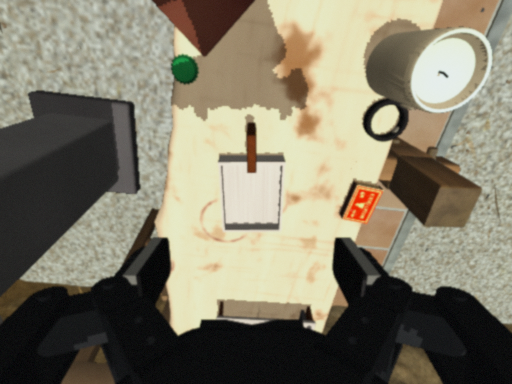

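The wrist picture shows the fin at (252,147), the pan spanning (219–284, 153–230), and the station's mouth edge at about (265,303). I'll fit each of them in tight windows.

Run:
```python
from h import *
f=load('w1');W=cloud(f)
def sel(b,lo,hi):
    P=W[b[2]:b[3],b[0]:b[1]].reshape(-1,3);return P[(P[:,2]>lo)&(P[:,2]<hi)]
T=sel((238,264,115,178),.05,.066);print('fin',len(T),T[:,2].mean(),cv2.minAreaRect(np.float32(T[:,:2]*1000)))
T=sel((212,290,145,236),.010,.03);print('pan',len(T),cv2.minAreaRect(np.float32(T[:,:2]*1000)))
T=sel((205,325,290,325),.028,.040);print('deck',len(T),T[:,2].mean(),cv2.minAreaRect(np.float32(T[:,:2]*1000)))
# front edge of deck: max y per x bin
x=T[:,0];b=np.arange(.565,.72,.005);e=[(c+.0025,np.max(T[(x>=c)&(x<c+.005),1])) for c in b if ((x>=c)&(x<c+.005)).sum()>2]
e=np.array(e);p=np.polyfit(e[:,0],e[:,1],1);print('edge slope',p,np.std(e[:,1]-np.polyval(p,e[:,0])),e[0],e[-1],x.min(),x.max())
```

```text
fin 390 0.056409247878998744 ((580.8240966796875, 302.3033752441406), (9.589399337768555, 41.35273361206055), 6.422872066497803)
pan 1058 ((589.456298828125, 229.236572265625), (80.21936798095703, 105.5636978149414), 7.031493186950684)
deck 301 0.03123606755857002 ((637.7212524414062, 16.402036666870117), (159.15016174316406, 11.439573287963867), 1.900243878364563)
edge slope [ 0.03479969 -0.00101479] 0.0004867442614829063 [0.5675     0.01772369] [0.7175     0.02313793] 0.5581123663078812 0.7171284769860229
```

All of this agrees with the given sizes: the pan measures 80×105 mm, the fin is 73 mm from the origin, and the station yaw is about 0.034 with the mouth at (0.638, 0.021). Grasping now.

```bash
cat >> h.py <<'E'
SY=.034; MO=np.array([.638,.0212]); TILT=.2; G=.075
def R2(a): return np.array([[np.cos(a),-np.sin(a)],[np.sin(a),np.cos(a)]])
SO=MO-R2(SY)@[0,.075]
ZT=.043-.019*np.cos(TILT)
def tcp(o,yaw,z=ZT): 
    p=np.asarray(o)+R2(yaw)@[0,G-.019*np.sin(TILT)]; return np.array([p[0],p[1],z])
def st(sx,sy,z=ZT): return tcp(SO+R2(SY)@[sx,sy],SY,z)
def where():
    "tray origin in station frame from TCP"
    o=get_obs();yaw=SY; p=o['tcp_pos'][:2]-R2(SY)@[0,G-.019*np.sin(TILT)]
    return R2(-SY)@(p-SO)
def F():
    "force on tool in station axes (x,y) and z"
    w=np.array(get_obs()['wrist_force']); return np.r_[R2(-SY)@w[:2],w[2]]
E
python3 - <<'E'
from h import *
o=np.array([.5893,.2295]);ty=.118
p=tcp(o,ty); up=p.copy();up[2]=.1;print(p)
goto(up,quat(ty,TILT)); move_linear(p,max_speed=.1)
o1=get_obs();print(o1['time_s'],o1['tcp_pos'],o1['wrist_force'])
move_gripper(0.0,40)
o1=get_obs();print(o1['time_s'],o1['tcp_pos'],o1['wrist_force'],o1['gripper_width'],o1['finger_force'])
E
```

```text
[0.58091491 0.30022999 0.02437874]
3.4417 [0.58146607 0.30046514 0.02480321] [-0.01867783  0.33348457 -0.99814081]
4.1167 [0.58119745 0.30036217 0.02465922] [0.51546284 0.45409785 0.99739834] 0.009593512564059535 42.81009256839752
```

The fin is held: width 9.6 mm, 43 N. Next I'll slide it along the table to a point in front of the mouth at x=-25 mm and check.

Run:
```python
from h import *
move_linear(st(-.025,.160),quat(SY,TILT),max_speed=.08)
o=get_obs();print(o['time_s'],o['tcp_pos'],st(-.025,.160),o['gripper_width'],'F',F(),'where',where(),o['torque'])
save('wrist','w2');f=save('scene','scene2');W=cloud(f)
P=W.reshape(-1,3);P=P[(abs(P[:,0]-.61)<.09)&(P[:,1]>.03)&(P[:,1]<.2)&(P[:,2]>.009)&(P[:,2]<.028)]
print(len(P),cv2.minAreaRect(np.float32(P[:,:2]*1000)) if len(P)>4 else '')
f=load('w2');P=cloud(f).reshape(-1,3);P=P[(abs(P[:,0]-.61)<.09)&(P[:,1]>.0)&(P[:,1]<.2)&(P[:,2]>.009)&(P[:,2]<.045)]
d=P[(P[:,2]>.03)&(P[:,1]<.04)];print('deck edge y',d[:,1].max() if len(d) else None)
P=P[(P[:,1]>.04)&(P[:,2]<.028)];print(len(P),cv2.minAreaRect(np.float32(P[:,:2]*1000)) if len(P)>4 else '', 'expect',SO+R2(SY)@[-.025,.16])
cv2.imwrite('pics/v2.png',np.vstack([cv2.imread('pics/w2.png'),cv2.resize(cv2.imread('pics/scene2.png')[130:270,180:360],(512,216))]))
```

```text
5.85 [0.60791465 0.17658096 0.02459531] [0.60770381 0.17648516 0.02437874] 0.009631235334067708 F [0.1858096  2.28072467 4.33009485] where [-0.02478602  0.16008858] [ 0.30368542  0.12349317 -0.16189298]
223 ((608.6317749023438, 113.3919677734375), (80.68611907958984, 118.56024169921875), 1.9228109121322632)
deck edge y None
1231 ((607.568603515625, 170.51571655273438), (80.19493865966797, 58.059593200683594), 1.6340274810791016) expect [0.61012501 0.10530104]
```

View pics/v2.png

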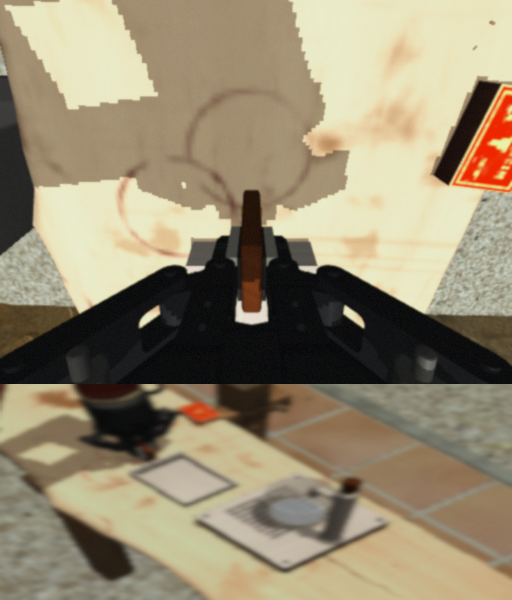

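The pictures show the tray squarely in front of the mouth, held by its fin, and the fitted yaw of 1.8° matches the station's 1.9°. I'll enter along the near side, then feel for the far rail.

Run:
```python
from h import *
ok=True
for y in np.arange(.150,.0869,-.009):
    move_linear(st(-.025,y),max_speed=.06); f=F(); 
    if abs(f[1])>9 or abs(f[0])>9: print('STOP',y,f); ok=False;break
dwell(.1);f0=F();print(get_obs()['time_s'],where(),f0)
if ok:
    x=-.025;n=0
    while x<.024:
        x+=.0008; move_linear(st(x,.087),max_speed=.03); f=F();n+=1
        if n%8==0: print(round(x*1e3,1),np.round(where()*1e3,1),np.round(f,1))
        if f[0]<-6: print('CONTACT',x,np.round(where()*1e3,2),np.round(f,2));break
    dwell(.1);o=get_obs();print(o['time_s'],np.round(where()*1e3,2),np.round(F(),2),o['torque'],o['gripper_width'])
```

```text
8.4667 [-0.0247553   0.08673004] [-0.45969297  1.78777897  5.3598767 ]
CONTACT -0.022600000000000006 [-24.6   86.85] [-6.36  2.91 10.49]
9.3167 [-24.63  86.84] [-4.36  2.6  10.8 ] [-0.01094141  0.61646508 -0.19860587] 0.009615652327007295
```

The commanded 2.4 mm moved the tray only 0.15 mm while Fz is about 10 N, so this looks like table friction from pressing down, not the rail. I'll unload z and feel again.

Run:
```python
from h import *
x=-.0246;z=ZT
for i in range(8):
    f=F();print(np.round(z*1e3,2),np.round(get_obs()['tcp_pos'][2]*1e3,2),np.round(f,2),np.round(where()*1e3,2))
    if f[2]<1.5: break
    z+=.0005; move_linear(st(x,.087,z),max_speed=.03); dwell(.05)
open('z.txt','w').write(str(z));f0=F()
for i in range(5):
    x+=.0008; move_linear(st(x,.087,z),max_speed=.03); f=F();print(np.round(x*1e3,1),np.round(where()*1e3,2),np.round(f,2))
    if f[0]<-7: break
print(get_obs()['time_s'])
```

```text
24.38 24.59 [-4.36  2.6  10.8 ] [-24.63  86.84]
24.88 24.6 [-1.95  1.76  5.23] [-25.34  86.68]
25.38 24.64 [-1.27 -0.63  1.37] [-25.32  86.67]
-23.8 [-24.69  86.74] [-2.11 -0.86  0.22]
-23.0 [-23.04  87.03] [ 0.12 -0.4  -1.7 ]
-22.2 [-22.05  87.08] [ 0.32  0.17 -1.96]
-21.4 [-21.29  87.04] [-0.02 -0.05 -2.37]
-20.6 [-20.5  87. ] [-0.5   0.13 -2.17]
11.1667
```

With the weight unloaded the tray tracks the commands cleanly. I'll lower it a hair and keep feeling towards +x.

Run:
```python
from h import *
x=-.0206;z=.0251;n=0
while x<.024:
    x+=.001; move_linear(st(x,.087,z),max_speed=.03); f=F();n+=1
    if n%5==0: print(round(x*1e3,1),np.round(where()*1e3,2),np.round(f,2))
    if f[0]<-5: print('CONTACT',round(x*1e3,1),np.round(where()*1e3,2),np.round(f,2));break
dwell(.1);o=get_obs();print(o['time_s'],np.round(where()*1e3,2),np.round(F(),2),o['torque'],o['tcp_pos'][2])
```

```text
-15.6 [-15.51  87.01] [-0.24  0.11 -3.15]
-10.6 [-10.52  87.01] [ 0.07  1.15 -2.21]
-5.6 [-5.49 86.99] [-1.15 -0.62 -2.7 ]
-0.6 [-0.5  86.99] [-0.03  0.19 -3.03]
4.4 [ 4.52 87.  ] [ 0.27  0.2  -3.36]
9.4 [ 9.47 86.99] [-0.13 -0.73 -2.85]
14.4 [14.49 87.01] [ 0.51  0.28 -3.21]
19.4 [19.49 87.02] [ 0.56  0.44 -2.73]
24.4 [23.27 87.22] [-4.7   1.77 -0.89]
22.5167 [23.31 87.22] [-4.54  1.61  0.45] [ 0.32637425  0.80077426 -0.53378337] 0.024746529979536067
```

The far rail met at tray x≈22–23 mm, consistent with the maximum offset (62−40=22). I'll ease off to a light touch and slide in, watching the forces.

Run:
```python
from h import *
z=.0251;x=.0244
for i in range(4):
    x-=.0007; move_linear(st(x,.087,z),max_speed=.03); f=F(); print('back',round(x*1e3,1),np.round(where()*1e3,2),np.round(f,2))
    if f[0]>-1.2: break
y=.087;
while y>.032:
    y-=.005; move_linear(st(x,y,z),max_speed=.05); f=F();o=get_obs()
    print(round(y*1e3,1),np.round(where()*1e3,2),np.round(f,2),round(o['torque'][2],2))
    if f[1]>8 or abs(f[0])>9: print('STOP');break
print(get_obs()['time_s'])
```

```text
back 23.7 [23.15 87.13] [-3.49  1.25 -1.19]
back 23.0 [22.93 87.03] [-3.83  1.12 -2.37]
back 22.3 [22.68 86.86] [-1.93  1.1  -2.59]
back 21.6 [22.48 86.75] [-0.61 -0.89 -3.27]
82.0 [22.39 81.46] [ 0.34 -0.09 -2.2 ] -0.03
77.0 [21.78 76.54] [-0.06  0.59 -2.31] -0.03
72.0 [21.58 71.62] [ 0.16  0.09 -2.79] 0.02
67.0 [21.56 66.68] [ 0.51 -0.23 -3.  ] 0.02
62.0 [21.6  61.68] [ 0.42 -0.14 -1.44] 0.02
57.0 [21.59 56.66] [-0.09  0.23 -2.27] 0.01
52.0 [21.58 51.65] [-0.15  0.59 -2.99] 0.05
47.0 [21.58 46.65] [-0.42 -0.15 -2.39] 0.02
42.0 [21.56 41.63] [ 0.66 -0.33 -2.82] -0.01
37.0 [21.6  36.65] [-0.11  0.41 -2.86] -0.05
32.0 [21.6  31.63] [ 0.18  0.15 -2.51] -0.02
26.2667
```

It slides in freely with no contact. Last millimetres to the stop now.

Run:
```python
from h import *
z=.0249;x=.0216;y=.032
while y>.014:
    y-=.0012; move_linear(st(x,y,z),max_speed=.03); f=F();o=get_obs()
    if y<.028:print(round(y*1e3,1),np.round(where()*1e3,2),np.round(f,2),round(o['torque'][2],2))
    if f[1]>7: print('STOP');break
print(get_obs()['time_s'])
save('scene','scene3');save('side','side3')
a=cv2.imread('pics/scene3.png')[150:260,210:340];b=cv2.imread('pics/side3.png')[160:225,180:270]
cv2.imwrite('pics/v3.png',np.vstack([cv2.resize(a,(390,300)),cv2.resize(b,(390,280))]))
```

```text
27.2 [21.61 27.1 ] [-0.    0.12 -3.13] -0.02
26.0 [21.61 25.93] [ 0.11  0.2  -2.88] -0.02
24.8 [21.57 24.72] [ 1.32  0.44 -2.65] 0.01
23.6 [21.6  23.51] [ 0.3  -0.42 -2.03] 0.01
22.4 [21.55 22.45] [-0.98  0.75 -1.38] -0.06
21.2 [21.53 22.42] [-1.35  3.96 -1.09] 0.01
20.0 [21.53 22.38] [-1.77  7.58 -0.25] -0.03
STOP
28.7667
```

View pics/v3.png

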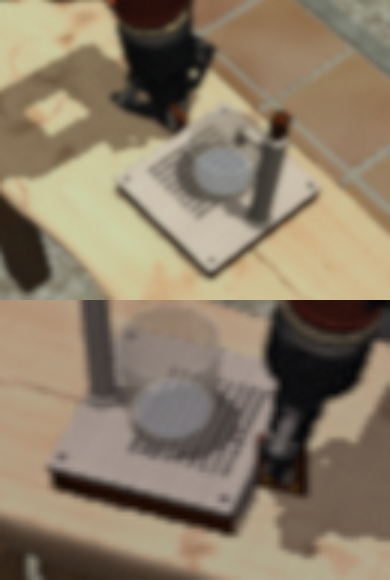

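The stop met at y=22.4 mm, which is where it should be (23), with a clean hard contact at 7.6 N. The views show the tray under the deck and the tumbler untouched. Now I'll set it down, release, withdraw and check.

Run:
```python
from h import *
move_linear(st(.0216,.0215,.0244),max_speed=.03);print(np.round(F(),2),get_obs()['tcp_pos'])
move_gripper(.06);p=np.array(get_obs()['tcp_pos']);print(np.round(F(),2))
q=quat(SY,TILT);zt=Ro.from_quat(q).as_matrix()[:,2]
move_linear(p-zt*.12,max_speed=.12)
move_linear(p-zt*.12+np.r_[R2(SY)@[0,.10],.05],max_speed=.2)
o=get_obs();print(o['time_s'],o['tcp_pos'])
f=save('wrist','w4');W=cloud(f);f2=save('scene','scene4');W2=cloud(f2);save('side','side4')
for nm,V in (('wrist',W),('scene',W2)):
    P=V.reshape(-1,3);P=P[~np.isnan(P[:,0])];S=np.c_[(P[:,:2]-SO)@R2(SY),P[:,2]]
    fin=S[(S[:,2]>.045)&(S[:,2]<.07)&(abs(S[:,0]-.02)<.05)&(S[:,1]>.072)&(S[:,1]<.14)]
    if len(fin)>5: print(nm,'fin',len(fin),cv2.minAreaRect(np.float32(fin[:,:2]*1000)),np.percentile(fin[:,2],95),'expect x~21,y 96')
```

```text
[-1.48  4.9   1.06] [0.65899115 0.04062459 0.02469841]
[-0.77  0.31 -0.68]
31.5083 [0.65438609 0.16245109 0.19111864]
wrist fin 290 ((20.980504989624023, 95.84490966796875), (42.36494445800781, 9.89461612701416), 89.78959655761719) 0.05760017324093426 expect x~21,y 96
scene fin 55 ((20.243690490722656, 97.15689086914062), (43.33205795288086, 11.324533462524414), 89.28326416015625) 0.06038411160688789 expect x~21,y 96
```

View pics/w4.png

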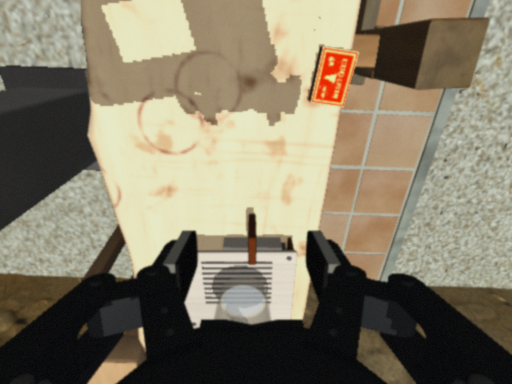

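The picture shows the front panel flush along the mouth, the fin at (252,235) square to the station, and the tumbler standing at (243,300). The fin fit puts the tray at y≈22.8 mm, x≈21 mm, with yaw ≈0 and its top at 57.6 mm, so it is lying flat. Handing in.

```bash
python3 -c "
from cell import *
print(hand_in())"
```

```text
the job is handed in; nothing more can be done
None
```

The drip tray is fully home against its stop, flat and with its front panel flush with the station's open end (about 21 mm off centre, measured after release); the tumbler and the rest were left alone, and I handed the job in, though no verdict came back.

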